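Anchor the compressor pedal with its lock pin

ROBOT

A 7-joint arm with a two-finger parallel gripper is mounted at the origin on the work surface. World frame = base frame: x ahead of the robot, y to its left, z up, the work surface at z = 0. Lengths are in mm, angles in rad, forces in N, time in s.
With the tool pointing down it reaches from about 400 to 850 mm from the base axis. Payload 4.5 kg.
Tool frame: the origin (TCP) lies at the very end of the fingers, on their centre line; the grasp point (between the pads) lies 19 mm behind it (arm.grip_point_offset is the distance from the TCP to the grasp point, in mm); z points along the fingers, y is the direction in which the jaws open and shut (so a half turn about z gives the same grasp; the last joint's range is limited). The gripper opens to 88 mm and grips with 3 to 60 N. Pads are 18 mm wide; open, the fingers measure 123 mm over their backs; the gripper's body (75 mm by 187 mm) begins 45 mm behind the grasp point.
Start: joints at [1.355, 0.689, -0.195, 1.565, 0.157, 0.902, -0.215], TCP at [154.535, -605.618, 238.743] pointing down, gripper open.
Joint ranges: [-3.01, 3.01], [-0.46, 2.08], [-1.47, 1.51], [0.13, 2.56], [-1, 4.14], [0.04, 2.09], [-2.66, 2.66]. Speed limits (rad/s): [2.57, 2.57, 3.14, 3.14, 3.14, 3.14, 3.14].

INTERFACE

Orientations are given as a unit quaternion [x, y, z, w].
In Python, from cell import state, eyes, job, arm gives the robot as it stands.
- The arm moves only by the tool drive_tool, never from a script. Its argument "plan" is a list of rows, each an object with "dp": the shift along the tool's x, y, z in m, a list of three; "turn": the turn about the tool's z in rad; "gripper": the gripper command: -1 is shut, 1 is fully open, values between are in proportion. A call has 1 to 20 rows; each row is the pose to reach, as a shift and turn from the pose commanded when the call began, along the tool's axes at that moment; what a row does not reach only later rows make up. A row lasts 1/10 s, in which the tool goes at most 50 mm and 8.59 degrees, less where a joint would pass 70% of its speed; a pose out of reach is approached as far as the arm can. A call with a gripper value outside its range is refused whole. The fingers move at their own pace and stop on an object; the grip force is fixed at half the most. Time passes only in rows, so rows that repeat a pose let the fingers close. It gives the time, the measured TCP pose, the force and the opening at its end, in the units of the state.
- state(): the state, without advancing time (a new reading comes with each control period).
- eyes.snapshot(name): name is "scene" or "top"; returns a dict with "img" (480x640x3 uint8, blue, green, red), "mtx" (3x3 intrinsics, pixels), "D" ([k1, k2, p1, p2, k3] as OpenCV has them; the pictures are not rectified), "origin" and "attitude" of the camera in the world. Camera axes: x right, y down, z forward; pixel columns grow to the right and rows downward; lengths in mm; the calibration is good to about 2 mm. A picture is of the moment at which its call begins. There is no depth.
- job.finish_job(): hands the job in, once; it reports no verdict.
The state is a dict: "time": time; "qpos": joint angles; "qvel": joint speeds; "effort": joint torques, N m; "tool_pos": TCP position; "orientation": TCP orientation; "ft_force": force on the tool from outside, world axes, zero at the start; "torque": the same for the moment, N m; "width": finger opening in mm.
Only numpy, scipy, OpenCV 4.12 (cv2) and the standard library are available. Lean on these libraries where they do the work, as an engineer would, in place of code of your own. Each camera call takes 0.05 s, during which the arm holds its last target. There are 200 camera calls.

TASK

The compressor pedal creeps when it is stamped on, so anchor it: push the wide pedal along the stool top until its steel tongue is in the slot of the anchor bracket and its front face sits against the bracket, then push the bracket's sliding lock pin by its round knob, fully home, so that the rod goes through the eyelet in the tongue. Keep the pedal flat on the stool and leave the other things where they are.

Things in the scene. Friction and masses are not known exactly. Their poses are not given: they have to be found in the camera images.
- bracket: Dark steel bracket fixed to the stool. Origin: on the stool, middle of its front edge; x points into the slot (the way the pedal is pushed), y to the lock pin's side. Footprint x 0 to 60, y -45 to 45 mm, 34 high. Flat stop faces at x = 0, |y| 20 to 45 mm. On the +y side a round guide boss for the pin reaches y = 40 mm.
- slot (a point): Where pin line and slot cross, bracket frame (22, 0, 17) mm. The slot runs along the bracket's x at y = 0, open above and in front, 18 wide; its mouth flares from 18 wide at x = 18 mm to 40 wide at x = 0. Its floor is 3 mm above the stool.
- compressor: Wide blue compressor pedal, loose, 0.3 to 0.6 kg, one big knob and a foot switch on top. Origin under the case's centre, z up. Case 120 (x) by 94 (y), 36 high, 51 over the knob; too wide for most grippers: slide it by pushing its flat upright sides. Home: axes parallel to the bracket's, case's +x face on the stop faces, origin at x = -60, y = 0 mm of the bracket's frame.
- pedal_back (a point): Middle of the flat back (-x) face of the pedal's case, 18 mm above its underside. The pedal starts 55 to 105 mm short of home along the bracket's x, 10 to 50 mm off towards the bracket's +y, turned up to 17 degrees to it.
- eyelet (a point): Centre of the eyelet, a 12 mm hole along the pedal's y through its steel tongue, at (82, 0, 17) mm of the pedal's frame; home at point slot. The tongue stands out from the middle of the pedal's +x face: 14 thick (y), from x = 60 to a rounded nose at x = 101, z 6 to 28 mm.
- lockpin (a joint): Travel of the sliding lock pin in m, 0 to 0.060: it grows as the pin is pushed towards the bracket's -y. Starts at 0 to 0.018 (drawn back, slot free); the rod enters the slot at 0.020; 0.060 is the end stop, fully home. It takes about 3 N to move and stays where it is left.
- pin_tip (a point): Rounded tip of the lock pin, a straight steel rod of 8 mm diameter along the bracket's y, at bracket x = 22, z = 17 mm and y = 29 mm minus the travel.
- pin_knob (a point): Centre of the outer (+y) flat face of the pin's round knob (24 diameter, 12 thick, axis along y; lowest point 5 mm, highest 29 mm above the stool), at bracket x = 22, z = 17 mm and y = 115 mm minus the travel. Push this face towards the bracket's -y.
- fuzz: Pale green narrower fuzz pedal with two small knobs, 112 x 66 x 40 (54 over the switch), bystander. Origin under its centre.
- pick_stand: Clear acrylic pick stand, 70 x 45 x 36 mm, bystander. Origin under its centre.
- hex_key: Steel hex key lying flat, 90 x 28 mm, 6 thick, bystander. Origin under the middle of its long leg.
- clip: White plastic clip, 50 x 14 x 15 mm, bystander. Origin under its centre.
- brass_slide: Brass guitar slide, a standing tube 27 diameter, 60 high, bystander. Origin under its centre.
- battery: Block battery, 26 x 17 x 49 mm, standing, bystander. Origin under its centre.
Things that resemble listed ones, but are neither listed nor needed, are in the scene too. Several things look just like the compressor: the one meant starts farthest to the robot's right.

How it is judged:
By the outcome, as a careful person would: the job done as asked, in the order asked, and still so for the second after the job is handed in, with the robot touching nothing.
It also fails if it takes over 56 s, if anything falls off the work surface, if the arm or the gripper's body presses on something with over 40 N, if the wrist force passes 120 N, or if a joint passes its speed limit or range.

## Working session

There is one attempt and no reset: what is moved stays moved. The work goes in short steps, Python scripts to look and compute and a tool call to move; the robot and the scene stay as the last step left them, time stands still between calls to the robot, and variables do not carry over. Pictures are saved under pics/ and viewed, about 8 in all and at most 12, crops included, and the job is handed in when it is done.

Besides the shell and the picture viewer there is one more tool, called after ">>>" as name([rows], argument=value, ...), one row to a line, values as JSON. drive_tool: Moves the arm, as the interface text tells. Its arguments: {"type":"object","properties":{"plan":{"type":"array"}},"required":["plan"]}

```bash
ls; mkdir -p pics; python3 - <<'E'
from cell import state,eyes,job,arm
import cv2
s=state();print(s)
for n in("scene","top"):
    d=eyes.snapshot(n);cv2.imwrite(f"pics/{n}0.png",d["img"]);print(n,d["mtx"],d["D"],d["origin"],d["attitude"])
E
```

```text
pics
{'time': 0.0, 'qpos': array([ 1.35480097,  0.68996157, -0.19454812,  1.566324  ,  0.15731146,
        0.90251434, -0.21507638]), 'qvel': array([-0.00085385, -0.00164682,  0.00138584,  0.00147392,  0.00043527,
       -0.00083788,  0.00157989]), 'effort': array([-9.37712430e-04, -5.27576351e+01, -1.26696713e+00, -1.53434247e+01,
       -5.25945181e-02,  6.47755223e-03,  1.92889815e-04]), 'tool_pos': array([ 154.31520095, -605.0037091 ,  237.93023352]), 'orientation': array([ 9.92201351e-01,  1.24642124e-01, -1.73526150e-04, -8.89264053e-04]), 'ft_force': array([-0.56039788,  0.18553711, -0.98892833]), 'torque': array([-0.01747738, -0.01194675, -0.02247717]), 'width': 88.20836298817649}
scene [[487.7392641    0.         327.50759201]
 [  0.         487.7392641  237.83418245]
 [  0.           0.           1.        ]] [-0.01035684  0.          0.          0.          0.        ] [1085.07931032  161.30042381  519.37719575] [ 0.60693781  0.67955449 -0.30977322 -0.27179541]
top [[463.53040445   0.         322.28408882]
 [  0.         463.53040445 236.87669369]
 [  0.           0.           1.        ]] [-0.00639378  0.          0.          0.          0.        ] [515.57395862  83.24460738 923.52866198] [-0.69612461  0.71711318 -0.02008851  0.02748918]
```

View pics/top0.png

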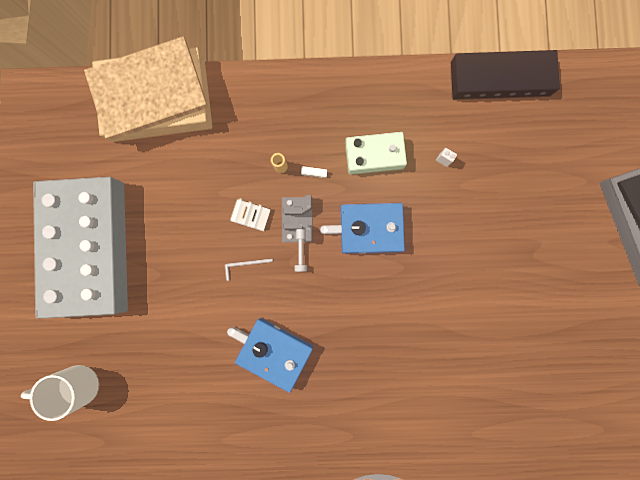

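View pics/scene0.png

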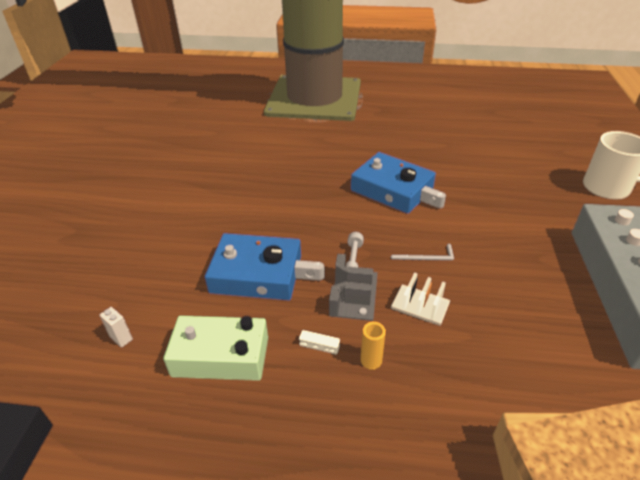

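Top view: the target pedal is the blue one at (373,228), the rightmost, which is the robot's right. Its tongue points left at (330,230). The bracket is at (297,219) with its mouth facing right, and the pin knob is at (301,268). The scene view agrees; the decoy pedal is at (274,354) in the top view.

```bash
cat > h.py <<'E'
import numpy as np,cv2
from scipy.spatial.transform import Rotation as R
from cell import state,eyes,job,arm
def ray(d,px,z):
    p=cv2.undistortPoints(np.array(px,float).reshape(-1,1,2),d["mtx"],np.array(d["D"])).reshape(-1,2)
    v=R.from_quat(d["attitude"]).apply(np.c_[p,np.ones(len(p))]);o=np.array(d["origin"])
    return o+v*((z-o[2])/v[:,2])[:,None]
def pedal(d):
    """top-face centre, yaw (deg, of pedal +x, near +90) and extents, from the blue top face in the top view"""
    hsv=cv2.cvtColor(d["img"],cv2.COLOR_BGR2HSV)
    m=cv2.inRange(hsv,(100,120,140),(118,255,255))
    m=cv2.morphologyEx(m,cv2.MORPH_OPEN,np.ones((3,3)))
    cs=[c for c in cv2.findContours(m,cv2.RETR_EXTERNAL,cv2.CHAIN_APPROX_NONE)[0] if cv2.contourArea(c)>1000]
    out=[]
    for c in cs:
        w=ray(d,c.reshape(-1,2),36)[:,:2].astype(np.float32)
        r=cv2.minAreaRect(w);b=cv2.boxPoints(r)
        e=[b[1]-b[0],b[2]-b[1]];l=max(e,key=np.linalg.norm);l=l*np.sign(l[1])
        out.append((np.round(r[0],1),round(float(np.degrees(np.arctan2(l[1],l[0]))),1),np.round(r[1],1),c))
    return sorted(out,key=lambda o:o[0][1])
E
python3 - <<'E'
from h import *
d=eyes.snapshot("top");
for p in pedal(d): print(p[:3])
im=d["img"][180:290,215:425].copy()
cv2.imwrite("pics/crop1.png",cv2.resize(im,None,fx=3.8,fy=3.8,interpolation=cv2.INTER_CUBIC))
d=eyes.snapshot("scene");im=d["img"][215:345,180:390].copy()
cv2.imwrite("pics/crop2.png",cv2.resize(im,None,fx=3.8,fy=3.8,interpolation=cv2.INTER_CUBIC))
E
```

```text
(no output)
```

View pics/crop1.png

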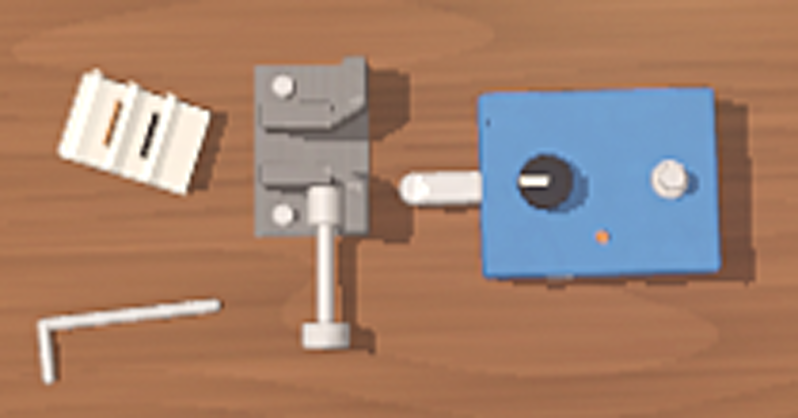

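View pics/crop2.png

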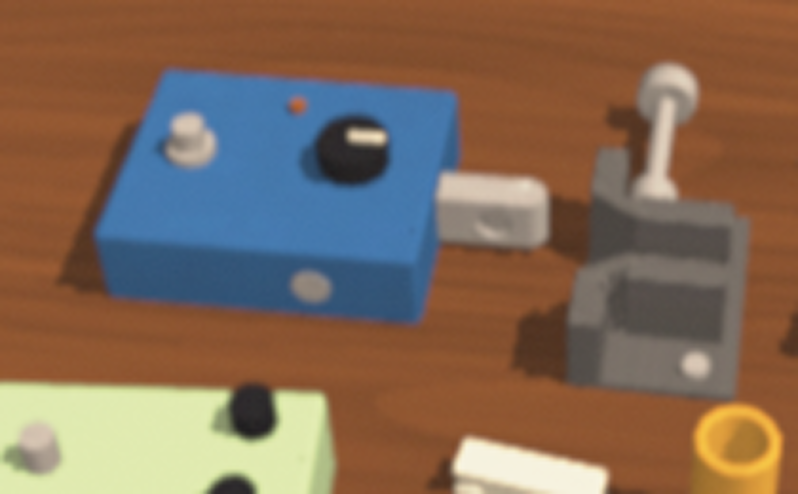

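Crop 1: pedal top corners at about (480,95), (713,88), (720,270) and (484,277), with the tongue nose at (400,187). The bracket runs from (255,60) to (369,237), its slot centre line is at row ~148, and the knob's outer face is at row ~347, column 326. Crop 2: tongue and slot are both free. My blue mask missed, so I'll fix it.

```bash
python3 - <<'E'
from h import *
d=eyes.snapshot("top");hsv=cv2.cvtColor(d["img"],cv2.COLOR_BGR2HSV)
print(hsv[240,360],hsv[215,350],hsv[252,380],hsv[260,380],hsv[225,290],hsv[236,296],hsv[240,306])
E
sed -i 's/(100,120,140),(118,255,255)/(98,110,110),(125,255,255)/' h.py
python3 - <<'E'
from h import *
d=eyes.snapshot("top")
for p in pedal(d): print(p[:3])
c=lambda l:[(215-.37+x/3.8,180-.37+y/3.8) for x,y in l]
print("pedal corners",ray(d,c([(480,95),(713,88),(720,270),(484,277)]),36).round(1))
print("nose,root",ray(d,c([(400,187),(481,188)]),28).round(1))
print("bracket top corners",ray(d,c([(255,65),(367,57),(369,235),(255,237)]),34).round(1))
print("slot walls L-R", ray(d,c([(290,130),(290,165)]),34).round(1))
print("rod ctr z17 ",ray(d,c([(326,300),(326,347)]),17).round(1), "rod near boss",ray(d,c([(323,235)]),17).round(1))
g=cv2.inRange(cv2.cvtColor(d["img"],cv2.COLOR_BGR2HSV),(0,0,60),(180,45,190)); 
m=np.zeros_like(g);m[190:246,278:316]=g[190:246,278:316]
cn=max(cv2.findContours(m,0,1)[0],key=cv2.contourArea)
r=cv2.minAreaRect(ray(d,cn.reshape(-1,2),34)[:,:2].astype(np.float32));print("bracket rect",r,cv2.boxPoints(r))
E
```

```text
[105 114 205] [105 113 205] [129  46 110] [ 11 125 171] [  8  23 165] [ 13  21 214] [ 13  20 156]
(array([590.2,  -4.3]), 89.7, array([118.5,  91.7]))
(array([354.5, 190.4]), 60.6, array([118.1,  93.3]))
pedal corners [[636.7  53.9  36. ]
 [636.6 -64.2  36. ]
 [544.4 -63.9  36. ]
 [544.4  54.8  36. ]]
nose,root [[591.8  95.9  28. ]
 [590.1  54.6  28. ]]
bracket top corners [[655.9 167.9  34. ]
 [658.2 110.7  34. ]
 [567.4 112.2  34. ]
 [568.1 170.   34. ]]
slot walls L-R [[622.1 150.9  34. ]
 [604.2 151.3  34. ]]
rod ctr z17  [[535.6 135.8  17. ]
 [511.5 136.5  17. ]] rod near boss [[569.1 136.5  17. ]]
bracket rect ((609.8528442382812, 140.3734130859375), (56.17807388305664, 96.86125946044922), 88.65714263916016) [[560.7773  113.42707]
 [657.6119  111.15711]
 [658.9284  167.31976]
 [562.0938  169.58972]]
```

```bash
cat >> h.py <<'E'
def to(targets,yaw):
    """dp (m, tool axes) per world target (mm), turn (rad) to bring tool x to yaw deg"""
    s=state();r=R.from_quat(s["orientation"]);p=np.array(s["tool_pos"]);x=r.as_matrix()[:,0]
    y0=np.degrees(np.arctan2(x[1],x[0]));t=(y0-yaw+180)%360-180
    print("t",round(s["time"],2),"pos",p.round(1),"yaw",round(y0,1),"F",np.round(s["ft_force"],1),"w",round(s["width"],1),"turn",round(np.radians(t),3))
    for q in targets: print(q,(r.inv().apply(np.array(q)-p)/1000).round(4))
E
python3 -c "
from h import *
to([(505,-5,160),(518,-5,60),(518,-5,12),(557,-5,12)],-1)"
```

```text
t 0.3 pos [ 154.4 -605.4  238.5] yaw 14.3 F [-0.8  0.2  0.6] w 88.3 turn 0.267
(505, -5, 160) [ 0.4881 -0.4951  0.0787]
(518, -5, 60) [ 0.5007 -0.4918  0.1787]
(518, -5, 12) [ 0.5007 -0.4918  0.2267]
(557, -5, 12) [ 0.5385 -0.4821  0.2267]
```

>>> drive_tool([
  {"dp":[0.488,-0.495,0.08],"turn":0.267,"gripper":1},
  {"dp":[0.488,-0.495,0.08],"turn":0.267,"gripper":1},
  {"dp":[0.488,-0.495,0.08],"turn":0.267,"gripper":1},
  {"dp":[0.488,-0.495,0.08],"turn":0.267,"gripper":1},
  {"dp":[0.488,-0.495,0.08],"turn":0.267,"gripper":1},
  {"dp":[0.488,-0.495,0.08],"turn":0.267,"gripper":1},
  {"dp":[0.488,-0.495,0.08],"turn":0.267,"gripper":1},
  {"dp":[0.488,-0.495,0.08],"turn":0.267,"gripper":1},
  {"dp":[0.488,-0.495,0.08],"turn":0.267,"gripper":1},
  {"dp":[0.488,-0.495,0.08],"turn":0.267,"gripper":1},
  {"dp":[0.488,-0.495,0.08],"turn":0.267,"gripper":1},
  {"dp":[0.488,-0.495,0.08],"turn":0.267,"gripper":1},
  {"dp":[0.488,-0.495,0.08],"turn":0.267,"gripper":1},
  {"dp":[0.488,-0.495,0.08],"turn":0.267,"gripper":1},
  {"dp":[0.488,-0.495,0.08],"turn":0.267,"gripper":1},
  {"dp":[0.488,-0.495,0.08],"turn":0.267,"gripper":1},
  {"dp":[0.488,-0.495,0.08],"turn":0.267,"gripper":1},
  {"dp":[0.488,-0.495,0.08],"turn":0.267,"gripper":1},
  {"dp":[0.488,-0.495,0.08],"turn":0.267,"gripper":1},
  {"dp":[0.488,-0.495,0.08],"turn":0.267,"gripper":1},
])

```text
time: 2.3
tool_pos: [504.8, -6.4, 158.9]
orientation: [1.0, -0.01, 0.0, 0.0]
ft_force: [0.8, -0.1, -0.5]
width: 87.8
```

```bash
python3 -c "
from h import *
to([(518,-5,14),(557,-5,14)],-1)"
```

```text
t 2.3 pos [504.8  -6.4 158.9] yaw -1.1 F [ 0.8 -0.1 -0.5] w 87.8 turn -0.002
(518, -5, 14) [ 0.0132 -0.0017  0.1449]
(557, -5, 14) [ 0.0522 -0.0024  0.1449]
```

>>> drive_tool([
  {"dp":[0.012,-0.002,0.05],"turn":0,"gripper":1},
  {"dp":[0.012,-0.002,0.09],"turn":0,"gripper":1},
  {"dp":[0.012,-0.002,0.125],"turn":0,"gripper":1},
  {"dp":[0.012,-0.002,0.145],"turn":0,"gripper":1},
  {"dp":[0.016,-0.002,0.145],"turn":0,"gripper":1},
  {"dp":[0.02,-0.002,0.145],"turn":0,"gripper":1},
  {"dp":[0.024,-0.002,0.145],"turn":0,"gripper":1},
  {"dp":[0.027,-0.002,0.145],"turn":0,"gripper":1},
  {"dp":[0.03,-0.002,0.145],"turn":0,"gripper":1},
  {"dp":[0.033,-0.002,0.145],"turn":0,"gripper":1},
  {"dp":[0.036,-0.002,0.145],"turn":0,"gripper":1},
  {"dp":[0.039,-0.002,0.145],"turn":0,"gripper":1},
  {"dp":[0.042,-0.002,0.145],"turn":0,"gripper":1},
  {"dp":[0.044,-0.002,0.145],"turn":0,"gripper":1},
  {"dp":[0.046,-0.002,0.145],"turn":0,"gripper":1},
  {"dp":[0.048,-0.002,0.145],"turn":0,"gripper":1},
  {"dp":[0.05,-0.002,0.145],"turn":0,"gripper":1},
  {"dp":[0.052,-0.002,0.145],"turn":0,"gripper":1},
  {"dp":[0.052,-0.002,0.145],"turn":0,"gripper":1},
])

```text
time: 4.2
tool_pos: [558.1, -4.3, 13.7]
orientation: [1.0, -0.009, 0.001, 0.0]
ft_force: [-1.6, 0.1, -0.3]
width: 87.8
```

```bash
python3 -c "
from h import *
d=eyes.snapshot('top')
for p in pedal(d): print(p[:3])
to([(525,-5,14),(525,-5,130),(600,-140,130)],89)"
```

```text
(array([354.5, 190.4]), 60.6, array([118.1,  93.3]))
t 4.25 pos [558.1  -4.2  13.7] yaw -1.0 F [-1.9 -0.8 -0.7] w 87.8 turn -1.571
(525, -5, 14) [-0.0331  0.0013 -0.0004]
(525, -5, 130) [-0.0328  0.0013 -0.1164]
(600, -140, 130) [ 0.0445  0.135  -0.1163]
```

>>> drive_tool([
  {"dp":[-0.01,0,0],"turn":0,"gripper":1},
  {"dp":[-0.033,0,-0.01],"turn":0,"gripper":1},
  {"dp":[-0.033,0.01,-0.05],"turn":0,"gripper":1},
  {"dp":[-0.033,0.04,-0.09],"turn":0,"gripper":0.3},
  {"dp":[-0.033,0.08,-0.12],"turn":0,"gripper":0.3},
  {"dp":[-0.02,0.13,-0.12],"turn":0,"gripper":0.3},
  {"dp":[0.01,0.16,-0.12],"turn":0,"gripper":0.3},
  {"dp":[0.04,0.2,-0.12],"turn":0,"gripper":0.3},
  {"dp":[0.04,0.2,-0.12],"turn":0,"gripper":0.3},
])

```text
time: 5.15
tool_pos: [598.9, -214.0, 135.0]
orientation: [1.0, -0.013, 0.005, 0.004]
ft_force: [-0.4, -0.2, -0.4]
width: 57.2
```

```bash
python3 -c "
from h import *
d=eyes.snapshot('top');cv2.imwrite('pics/t2.png',d['img'])
for p in pedal(d): print(p[:3])
print(state()['qpos'].round(2))
to([(612,-100,130)],89)"
```

```text
(array([614.,  -5.]), 88.3, array([118.9,  90.9]))
(array([354.5, 190.4]), 60.6, array([118.1,  93.4]))
[ 0.27  0.82 -0.01  1.64  0.02  0.67 -1.34]
t 5.2 pos [ 596.6 -209.7  134.3] yaw -1.3 F [-0.7  0.6  0.2] w 57.3 turn -1.576
(612, -100, 130) [ 0.0129 -0.11    0.0039]
```

>>> drive_tool([
  {"dp":[0.016,-0.08,0.004],"turn":-1.576,"gripper":0.3},
  {"dp":[0.016,-0.1,0.004],"turn":-1.576,"gripper":0.3},
  {"dp":[0.016,-0.105,0.004],"turn":-1.576,"gripper":0.3},
  {"dp":[0.016,-0.105,0.004],"turn":-1.576,"gripper":0.3},
  {"dp":[0.016,-0.105,0.004],"turn":-1.576,"gripper":0.3},
  {"dp":[0.016,-0.105,0.004],"turn":-1.576,"gripper":0.3},
  {"dp":[0.016,-0.105,0.004],"turn":-1.576,"gripper":0.3},
  {"dp":[0.016,-0.105,0.004],"turn":-1.576,"gripper":0.3},
  {"dp":[0.016,-0.105,0.004],"turn":-1.576,"gripper":0.3},
  {"dp":[0.016,-0.105,0.004],"turn":-1.576,"gripper":0.3},
  {"dp":[0.016,-0.105,0.004],"turn":-1.576,"gripper":0.3},
  {"dp":[0.016,-0.105,0.004],"turn":-1.576,"gripper":0.3},
  {"dp":[0.016,-0.105,0.05],"turn":-1.576,"gripper":0.3},
  {"dp":[0.016,-0.105,0.09],"turn":-1.576,"gripper":0.3},
  {"dp":[0.016,-0.105,0.11],"turn":-1.576,"gripper":0.3},
  {"dp":[0.016,-0.105,0.12],"turn":-1.576,"gripper":0.3},
  {"dp":[0.016,-0.105,0.12],"turn":-1.576,"gripper":0.3},
])

```text
time: 6.9
tool_pos: [611.0, -99.4, 12.9]
orientation: [0.711, 0.703, -0.0, -0.001]
ft_force: [-0.5, -0.3, -0.1]
width: 57.2
```

```bash
python3 -c "
from h import *
to([(613,-75,13),(613,-35,13),(612.5,-17,13)],89)"
```

```text
t 6.9 pos [611.  -99.4  12.9] yaw 89.3 F [-0.5 -0.3 -0.1] w 57.2 turn 0.005
(613, -75, 13) [ 0.0245  0.0017 -0.0001]
(613, -35, 13) [ 0.0645  0.0013 -0.0001]
(612.5, -17, 13) [ 0.0825  0.0005 -0.0001]
```

>>> drive_tool([
  {"dp":[0.005,0.002,0],"turn":0.005,"gripper":0.3},
  {"dp":[0.01,0.002,0],"turn":0.005,"gripper":0.3},
  {"dp":[0.015,0.002,0],"turn":0.005,"gripper":0.3},
  {"dp":[0.02,0.002,0],"turn":0.005,"gripper":0.3},
  {"dp":[0.023,0.002,0],"turn":0.005,"gripper":0.3},
  {"dp":[0.026,0.002,0],"turn":0.005,"gripper":0.3},
  {"dp":[0.03,0.002,0],"turn":0.005,"gripper":0.3},
  {"dp":[0.034,0.002,0],"turn":0.005,"gripper":0.3},
  {"dp":[0.038,0.002,0],"turn":0.005,"gripper":0.3},
  {"dp":[0.042,0.002,0],"turn":0.005,"gripper":0.3},
  {"dp":[0.046,0.002,0],"turn":0.005,"gripper":0.3},
  {"dp":[0.05,0.002,0],"turn":0.005,"gripper":0.3},
  {"dp":[0.053,0.002,0],"turn":0.005,"gripper":0.3},
  {"dp":[0.055,0.002,0],"turn":0.005,"gripper":0.3},
  {"dp":[0.055,0.002,0],"turn":0.005,"gripper":0.3},
])

```text
time: 8.4
tool_pos: [614.0, -44.3, 13.6]
orientation: [0.713, 0.701, 0.0, -0.0]
ft_force: [-1.2, -3.3, 1.4]
width: 57.6
```

```bash
python3 -c "
from h import *
d=eyes.snapshot('top')
for p in pedal(d): print(p[:3])
im=d['img'][170:280,215:425]
e=eyes.snapshot('scene');im2=e['img'][215:345,220:400]
a=cv2.resize(im,(798,418),interpolation=2)
cv2.imwrite('pics/c3.png',a)
cv2.imwrite('pics/s3.png',cv2.resize(im2,None,fx=4,fy=4,interpolation=2))
to([(612.5,-17,13)],89)"
```

```text
(array([614.1,  31.4]), 88.3, array([107.7,  92.8]))
(array([354.5, 190.4]), 60.6, array([118.1,  93.3]))
t 8.5 pos [614.  -44.3  13.6] yaw 89.1 F [-0.  -1.7  1.1] w 57.4 turn 0.001
(612.5, -17, 13) [ 0.0273 -0.0019  0.0006]
```

View pics/c3.png

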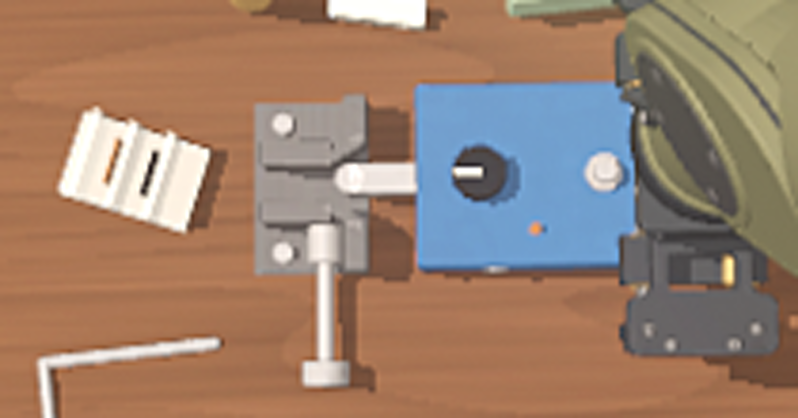

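The tongue nose is inside the flared mouth at about (345,178), the pedal is straight, and the slot line is at row ~183. I'll carry on pushing, biased a little sideways.

>>> drive_tool([
  {"dp":[0.002,-0.001,0],"turn":0,"gripper":0.3},
  {"dp":[0.004,-0.002,0],"turn":0,"gripper":0.3},
  {"dp":[0.006,-0.002,0],"turn":0,"gripper":0.3},
  {"dp":[0.008,-0.002,0],"turn":0,"gripper":0.3},
  {"dp":[0.01,-0.002,0],"turn":0,"gripper":0.3},
  {"dp":[0.012,-0.002,0],"turn":0,"gripper":0.3},
  {"dp":[0.014,-0.002,0],"turn":0,"gripper":0.3},
  {"dp":[0.016,-0.002,0],"turn":0,"gripper":0.3},
  {"dp":[0.018,-0.002,0],"turn":0,"gripper":0.3},
  {"dp":[0.02,-0.002,0],"turn":0,"gripper":0.3},
  {"dp":[0.022,-0.002,0],"turn":0,"gripper":0.3},
  {"dp":[0.022,-0.002,0],"turn":0,"gripper":0.3},
])

```text
time: 9.7
tool_pos: [612.4, -22.2, 13.7]
orientation: [0.713, 0.701, 0.0, -0.0]
ft_force: [-0.7, -1.1, -0.3]
width: 57.2
```

```bash
python3 -c "
from h import *
to([(612.5,-17,13)],89)"
```

```text
t 9.7 pos [612.4 -22.2  13.7] yaw 89.1 F [-0.7 -1.1 -0.3] w 57.2 turn 0.001
(612.5, -17, 13) [0.0052 0.     0.0007]
```

Going freely. Next I'll close the remaining gap in 1 mm steps.

>>> drive_tool([
  {"dp":[0.001,0,0],"turn":0,"gripper":0.3},
  {"dp":[0.002,0,0],"turn":0,"gripper":0.3},
  {"dp":[0.003,0,0],"turn":0,"gripper":0.3},
  {"dp":[0.004,0,0],"turn":0,"gripper":0.3},
  {"dp":[0.004,0,0],"turn":0,"gripper":0.3},
])

```text
time: 10.2
tool_pos: [612.5, -19.4, 13.8]
orientation: [0.713, 0.701, -0.0, 0.0]
ft_force: [-0.6, -3.0, -0.5]
width: 57.1
```

>>> drive_tool([
  {"dp":[0.001,0,0],"turn":0,"gripper":0.3},
  {"dp":[0.002,0,0],"turn":0,"gripper":0.3},
  {"dp":[0.002,0,0],"turn":0,"gripper":0.3},
])

```text
time: 10.5
tool_pos: [612.3, -19.4, 13.8]
orientation: [0.714, 0.701, -0.001, 0.001]
ft_force: [0.1, -6.6, 0.5]
width: 57.4
```

>>> drive_tool([
  {"dp":[0.001,0,0],"turn":0,"gripper":0.3},
  {"dp":[0.002,0,0],"turn":0,"gripper":0.3},
  {"dp":[0.003,0,0],"turn":0,"gripper":0.3},
  {"dp":[0.003,0,0],"turn":0,"gripper":0.3},
])

```text
time: 10.9
tool_pos: [612.1, -19.3, 13.8]
orientation: [0.714, 0.7, -0.003, 0.002]
ft_force: [-1.7, -9.9, 1.1]
width: 56.9
```

```bash
python3 -c "
from h import *
d=eyes.snapshot('top')
for p in pedal(d): print(p[:3])
im=d['img'][170:280,245:455]
e=eyes.snapshot('scene');im2=e['img'][225:325,230:390]
cv2.imwrite('pics/c4.png',np.vstack([cv2.resize(im,(560,293),interpolation=2),cv2.resize(im2,(560,300),interpolation=2)]))
to([(612.5,-17,13)],89)"
```

```text
(array([612.1,  59.5]), 88.3, array([102. ,  90.9]))
(array([354.5, 190.4]), 60.6, array([118.1,  93.4]))
t 11.0 pos [612.1 -19.3  13.8] yaw 88.8 F [-0.2 -9.3  1.6] w 57.2 turn -0.003
(612.5, -17, 13) [0.0023 0.0004 0.0008]
```

View pics/c4.png

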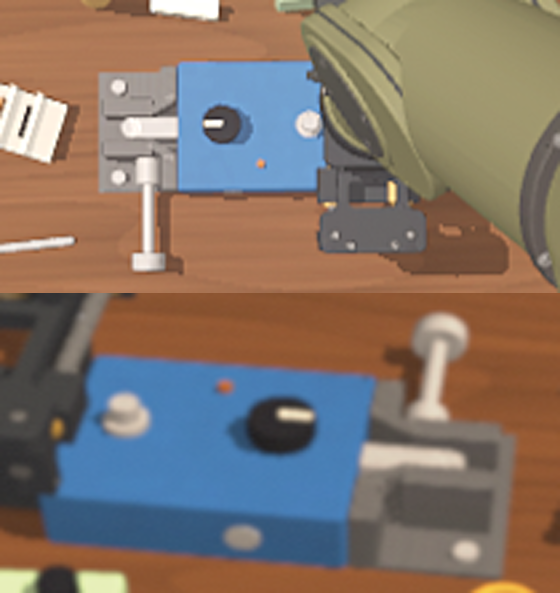

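Seated: the blue face is flush on the stop faces (top part, column 178), the tongue is in the slot, and the slot and pin lines look right. The arm meets a firm stop at about 10 N. Next I'll back off and go to the knob.

>>> drive_tool([
  {"dp":[-0.01,0,0],"turn":0,"gripper":0.3},
  {"dp":[-0.035,0,0],"turn":0,"gripper":0.3},
  {"dp":[-0.035,0,-0.04],"turn":0,"gripper":0.3},
  {"dp":[-0.035,0,-0.09],"turn":0,"gripper":-1},
  {"dp":[-0.035,-0.03,-0.12],"turn":0,"gripper":-1},
  {"dp":[0.155,-0.145,-0.12],"turn":0,"gripper":-1},
  {"dp":[0.155,-0.145,-0.12],"turn":0,"gripper":-1},
  {"dp":[0.155,-0.145,-0.12],"turn":0,"gripper":-1},
  {"dp":[0.155,-0.145,-0.12],"turn":0,"gripper":-1},
  {"dp":[0.155,-0.145,-0.12],"turn":0,"gripper":-1},
  {"dp":[0.155,-0.145,-0.12],"turn":0,"gripper":-1},
  {"dp":[0.155,-0.145,-0.12],"turn":0,"gripper":-1},
])

```text
time: 12.2
tool_pos: [470.4, 144.1, 133.9]
orientation: [0.712, 0.702, 0.001, -0.0]
ft_force: [-0.8, -0.1, 0.1]
width: 0.3
```

```bash
python3 -c "
from h import *
d=eyes.snapshot('top');cv2.imwrite('pics/t5.png',d['img'])
for p in pedal(d): print(p[:3])
to([(470,136.5,60),(470,136.5,11),(540,136.5,11)],89)"
```

```text
(array([611.9,  51.9]), 88.3, array([117.1,  90.9]))
t 12.25 pos [470.9 142.8 133.8] yaw 89.0 F [-0.4  0.  -0.4] w 0.3 turn -0.0
(470, 136.5, 60) [-0.0063 -0.0008  0.0738]
(470, 136.5, 11) [-0.0063 -0.0009  0.1228]
(540, 136.5, 11) [-0.0051  0.0691  0.1228]
```

>>> drive_tool([
  {"dp":[-0.003,0,0.05],"turn":0,"gripper":-1},
  {"dp":[-0.003,0,0.09],"turn":0,"gripper":-1},
  {"dp":[-0.003,0,0.115],"turn":0,"gripper":-1},
  {"dp":[-0.003,0,0.123],"turn":0,"gripper":-1},
  {"dp":[-0.003,0,0.123],"turn":0,"gripper":-1},
  {"dp":[-0.003,0.005,0.123],"turn":0,"gripper":-1},
])

```text
time: 12.85
tool_pos: [475.5, 139.7, 11.5]
orientation: [0.713, 0.701, 0.0, 0.0]
ft_force: [0.2, 0.6, -0.4]
width: 0.5
```

```bash
python3 -c "
from h import *
to([(540,136.5,11)],89)"
```

```text
t 12.85 pos [475.5 139.7  11.5] yaw 89.0 F [ 0.2  0.6 -0.4] w 0.5 turn -0.0
(540, 136.5, 11) [-0.0021  0.0645  0.0005]
```

>>> drive_tool([
  {"dp":[-0.002,0.004,0],"turn":0,"gripper":-1},
  {"dp":[-0.002,0.008,0],"turn":0,"gripper":-1},
  {"dp":[-0.002,0.012,0],"turn":0,"gripper":-1},
  {"dp":[-0.002,0.016,0],"turn":0,"gripper":-1},
  {"dp":[-0.002,0.02,0],"turn":0,"gripper":-1},
  {"dp":[-0.002,0.024,0],"turn":0,"gripper":-1},
  {"dp":[-0.002,0.028,0],"turn":0,"gripper":-1},
  {"dp":[-0.002,0.032,0],"turn":0,"gripper":-1},
  {"dp":[-0.002,0.036,0],"turn":0,"gripper":-1},
  {"dp":[-0.002,0.04,0],"turn":0,"gripper":-1},
  {"dp":[-0.002,0.044,0],"turn":0,"gripper":-1},
  {"dp":[-0.002,0.048,0],"turn":0,"gripper":-1},
  {"dp":[-0.002,0.05,0],"turn":0,"gripper":-1},
  {"dp":[-0.002,0.052,0],"turn":0,"gripper":-1},
])

```text
time: 14.25
tool_pos: [527.3, 137.2, 10.7]
orientation: [0.713, 0.701, -0.0, 0.0]
ft_force: [-3.8, -0.2, 1.8]
width: 0.9
```

>>> drive_tool([
  {"dp":[0,0.002,0],"turn":0,"gripper":-1},
  {"dp":[0,0.004,0],"turn":0,"gripper":-1},
  {"dp":[0,0.006,0],"turn":0,"gripper":-1},
  {"dp":[0,0.008,0],"turn":0,"gripper":-1},
  {"dp":[0,0.008,0],"turn":0,"gripper":-1},
])

```text
time: 14.75
tool_pos: [535.7, 137.0, 10.7]
orientation: [0.713, 0.701, 0.0, 0.0]
ft_force: [-1.2, -0.3, 1.5]
width: 0.2
```

>>> drive_tool([
  {"dp":[0,0.001,0],"turn":0,"gripper":-1},
  {"dp":[0,0.002,0],"turn":0,"gripper":-1},
  {"dp":[0,0.003,0],"turn":0,"gripper":-1},
  {"dp":[0,0.004,0],"turn":0,"gripper":-1},
  {"dp":[0,0.004,0],"turn":0,"gripper":-1},
])

```text
time: 15.25
tool_pos: [539.3, 137.0, 10.7]
orientation: [0.713, 0.701, 0.0, 0.0]
ft_force: [-2.1, -0.5, 1.2]
width: 0.4
```

>>> drive_tool([
  {"dp":[0,0.001,0],"turn":0,"gripper":-1},
  {"dp":[0,0.002,0],"turn":0,"gripper":-1},
  {"dp":[0,0.003,0],"turn":0,"gripper":-1},
  {"dp":[0,0.003,0],"turn":0,"gripper":-1},
])

```text
time: 15.65
tool_pos: [542.4, 136.9, 10.7]
orientation: [0.713, 0.701, 0.0, 0.0]
ft_force: [-3.0, -1.5, 1.1]
width: 0.5
```

>>> drive_tool([
  {"dp":[0,0.001,0],"turn":0,"gripper":-1},
  {"dp":[0,0.002,0],"turn":0,"gripper":-1},
  {"dp":[0,0.003,0],"turn":0,"gripper":-1},
  {"dp":[0,0.003,0],"turn":0,"gripper":-1},
])

```text
time: 16.05
tool_pos: [545.0, 136.9, 10.7]
orientation: [0.713, 0.701, -0.0, -0.0]
ft_force: [-2.9, -1.6, 1.9]
width: 0.4
```

>>> drive_tool([
  {"dp":[0,0.001,0],"turn":0,"gripper":-1},
  {"dp":[0,0.002,0],"turn":0,"gripper":-1},
  {"dp":[0,0.002,0],"turn":0,"gripper":-1},
])

```text
time: 16.35
tool_pos: [545.1, 136.8, 10.6]
orientation: [0.713, 0.701, -0.002, -0.001]
ft_force: [-7.1, -0.5, 4.5]
width: 0.5
```

```bash
python3 -c "
from h import *
d=eyes.snapshot('top')
im=d['img'][170:280,245:455]
e=eyes.snapshot('scene');im2=e['img'][225:325,230:390]
cv2.imwrite('pics/c6.png',np.vstack([cv2.resize(im,(560,293),interpolation=2),cv2.resize(im2,(560,300),interpolation=2)]))
to([],89)"
```

```text
t 16.45 pos [545.1 136.8  10.6] yaw 89.1 F [-6.8 -2.1  5.1] w 0.9 turn 0.001
```

View pics/c6.png

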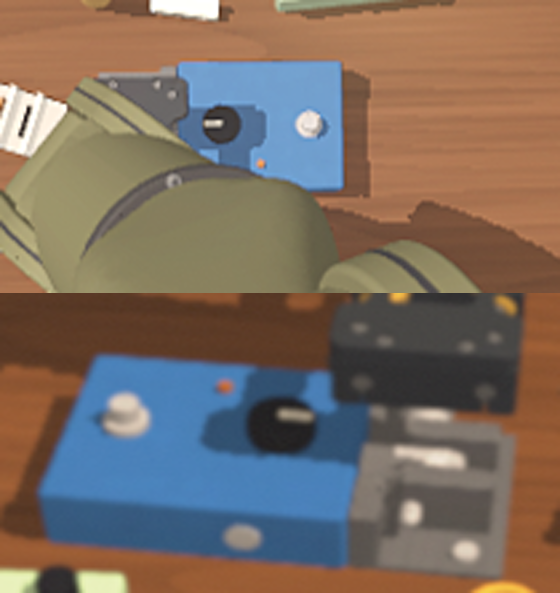

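The rod now emerges past the tongue (lower part, (410,512)), and the force rises at a fixed position, so it is at a stop. I'll press once more to confirm, then retract.

>>> drive_tool([
  {"dp":[0,0.001,0],"turn":0,"gripper":-1},
  {"dp":[0,0.002,0],"turn":0,"gripper":-1},
  {"dp":[0,0.003,0],"turn":0,"gripper":-1},
  {"dp":[0,0.003,0],"turn":0,"gripper":-1},
])

```text
time: 16.85
tool_pos: [545.2, 136.7, 10.5]
orientation: [0.713, 0.702, -0.004, -0.002]
ft_force: [-12.7, 0.4, 10.6]
width: 0.3
```

>>> drive_tool([
  {"dp":[0,-0.01,0],"turn":0,"gripper":-1},
  {"dp":[0,-0.04,0],"turn":0,"gripper":-1},
  {"dp":[0,-0.06,-0.03],"turn":0,"gripper":-1},
  {"dp":[0,-0.06,-0.07],"turn":0,"gripper":-1},
  {"dp":[0,-0.06,-0.12],"turn":0,"gripper":-1},
  {"dp":[-0.05,-0.06,-0.16],"turn":0,"gripper":-1},
  {"dp":[-0.1,-0.06,-0.2],"turn":0,"gripper":-1},
  {"dp":[-0.15,-0.06,-0.2],"turn":0,"gripper":-1},
  {"dp":[-0.2,-0.06,-0.2],"turn":0,"gripper":-1},
  {"dp":[-0.25,-0.06,-0.2],"turn":0,"gripper":-1},
  {"dp":[-0.3,-0.06,-0.2],"turn":0,"gripper":-1},
  {"dp":[-0.35,-0.06,-0.2],"turn":0,"gripper":-1},
  {"dp":[-0.35,-0.06,-0.2],"turn":0,"gripper":-1},
])

```text
time: 18.15
tool_pos: [484.5, -218.4, 210.8]
orientation: [0.716, 0.698, -0.0, 0.002]
ft_force: [-0.2, -0.0, -0.8]
width: 0.5
```

```bash
python3 -c "
from h import *
d=eyes.snapshot('top')
for p in pedal(d): print(p[:3])
im=d['img'][130:290,215:455]
e=eyes.snapshot('scene');im2=e['img'][225:325,230:390]
cv2.imwrite('pics/c7.png',np.hstack([cv2.resize(im,None,fx=2,fy=2,interpolation=2),cv2.resize(im2,None,fx=2,fy=3.2,interpolation=2)]))
to([],89)"
```

```text
(array([611.9,  51.9]), 88.3, array([117.2,  90.9]))
(array([354.5, 190.4]), 60.6, array([118.1,  93.3]))
t 18.25 pos [ 484.5 -217.6  210.6] yaw 88.5 F [ 0.6  0.  -0.4] w 0.3 turn -0.008
```

View pics/c7.png

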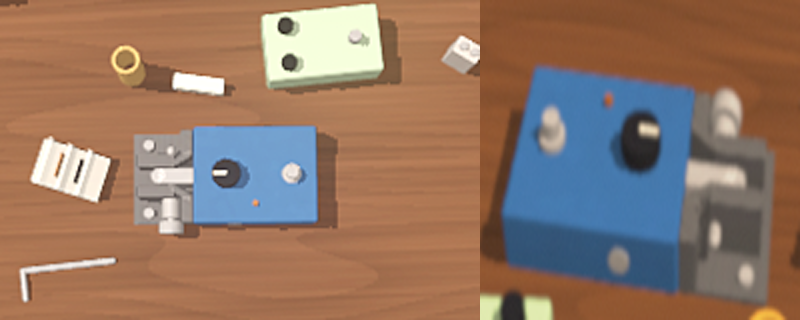

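Final view: pedal flush on the bracket, knob up against the boss at (171,230), rod tip out beyond the tongue, bystanders unmoved.

```bash
python3 -c "
from cell import job
print(job.finish_job())"
```

```text
the job is handed in; nothing more can be done
None
```

The compressor pedal is anchored: it sits against the bracket with its tongue in the slot, and the lock pin is pushed home through the eyelet. I handed the job in after about 18 s of robot time, against the 56 s limit.

I pushed the pedal sideways about 22 mm, then from behind with two spread fingers until it stopped. After backing off, I pushed the pin knob with shut fingers until it too stopped.

**Last checks:**
- **Pedal position:** its centre measures (611.9, 51.9) mm, against a home of about (612.5, 51.5) mm estimated from the pictures. It did not shift when the pin went in.
- **Pedal angle:** the measured yaw is 88.3°, and the bracket's is about 88.6 to 89°.
- **Pin:** it held at a hard stop while the force along the push rose to about 13 N. The rod tip shows beyond the tongue, and the knob moved about 48 mm, which is roughly 60 mm of total travel given its starting point.
- **Other things:** the bystanders in view look where they were, judged by eye only. The other blue pedal measures the same as at the start.

No check failed. Positions from the pictures are good to about 2 mm, so "fully home" rests mainly on the force rise at the stop.

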